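# Sweep spent coin cells through the gate into the tray's slot

## Robot

A 7-joint arm with a two-finger parallel gripper is mounted at the origin on a cart in front of the work surface, level with it; the furniture and walls round the work are solid. World frame = base frame: x ahead of the robot, y to its left, z up, the work surface at z = 0. Lengths are in m, angles in rad, forces in N, time in s.
With the tool pointing down it reaches from about 0.425 to 1.025 m from the base axis. Payload 3.6 kg.
Tool frame: the origin (TCP) lies at the very end of the fingers, on their centre line; the grasp point (between the pads) lies 19 mm behind it (r.tcp_to_grasp is the distance from the TCP to the grasp point, in m); z points along the fingers, y is the line along which they close (so a half turn about z gives the same grasp; the last joint's range is limited). The gripper opens to 85 mm and grips with 20 to 120 N. Pads are 22 mm wide; open, the fingers measure 114 mm over their backs; the gripper's body (76 mm by 85 mm) begins 54 mm behind the grasp point. The pads swing forward as they close: fully open they stand 13 mm farther back than shut.
Start: joints at [-1.369, 0.591, 0.048, 1.609, -0.033, 0.943, -0.034], TCP at [0.211, 0.694, 0.231] pointing down, gripper open.
Joint ranges: [-2.69, 2.69], [-0.47, 2.24], [-1.27, 1.36], [0.19, 2.51], [-1.53, 4.68], [0.08, 2.07], [-3.09, 3.09]. Speed limits (rad/s): [2.57, 2.57, 3.14, 3.14, 3.14, 3.14, 3.14].

## Interface

Orientations are given as a unit quaternion [w, x, y, z].
In Python, from bench import r gives the robot as it stands. The module is installed in compiled form; this text tells all that it offers.
- The arm moves only by the tool play_rows, never from a script. Its argument "increments" is a list of rows, each a list of 4 numbers: the shift along the tool's x, y, z in mm, then the turn about the tool's z in rad. In form: [[tx, ty, tz, spin], ...]. A call has 1 to 20 rows; each row shifts and turns the commanded pose from where the row before left it, along the tool's axes as they then stand; what a row does not reach is not made up. A row lasts 1/12 s, in which the tool goes at most 41.7 mm and 7.16 degrees, less where a joint would pass 70% of its speed; a pose out of reach is approached as far as the arm can. A call with a gripper value outside its range is refused whole. "hand" is the opening, from 0 (shut) to 1 (fully open), set as the call begins (left out, the last holds). The fingers move at their own pace and stop on an object; "force" is the grip in N (left out, the last holds). Time passes only in rows, so rows that do not move let the fingers close. It gives the time, the measured TCP pose, the force, the opening and the grip force at its end, in the units of the state.
- r.get_obs(): the state, without advancing time (a new reading comes with each control period).
- r.camera(name): name is "scene" or "top"; returns the picture (480x640x3 uint8, blue, green, red); there is no depth.
- r.camera_info(name): a dict with "vertical_fov" (degrees; the focal length in pixels is half the picture's height over the tangent of half this angle, whatever the lens; pixels are square), "cx", "cy" (the principal point, pixels), "world_to_cam" (4x4, takes a point from world to camera coordinates). Camera axes: x right, y up, looking along -z (the intrinsics and any distortion apply to the point x, -y, -z); pixel columns grow to the right and rows downward; lengths in m; the calibration is good to about 2 mm. A picture is of the moment at which its call begins. camera_info takes no time and is no camera call.
- r.job_done(): hands the job in; it is judged then, once.
Trained networks look in the newest picture that a camera, given by its name, has taken for a name from the list of things; names that differ only in an ending like _2 or _b are one class to them, and where a whole thing is asked for, a point or a joint stands for the part that bears it (a point fixed in the world has none). Each returns a list of dicts, best first, with "p" (0 to 1); they miss things now and then, are a little off and sometimes report something else, mostly with a low value. They report only what shows in the picture. A call takes as long as a camera call.
- r.boxes_of(camera, label): "point" ([x, y, z] in m, in world coordinates, good to about 4 mm: the middle of the surface that is visible of it).
- r.regions_of(camera, label): "pixels" (480x640 bool, what is visible of it).
The state is a dict: "time": time; "qpos": joint angles; "qvel": joint speeds; "joint_efforts": joint torques, N m; "eef_pos": TCP position; "tcp_rot": TCP orientation; "ft_force": force on the tool from outside, world axes, zero at the start; "wrist_torque": the same for the moment, N m; "width": opening from 0.0 (shut) to 1.0 (fully open); "finger_force": force on a finger pad.
Only numpy, scipy, OpenCV 4.12 (cv2) and the standard library are available. Lean on these libraries where they do the work, as an engineer would, in place of code of your own. Each camera call takes 0.05 s, during which the arm holds its last target. There are 200 camera calls.

## Task

Push the two coin-cell stacks across the deck of the sorting tray and out through the narrow gate in its far wall, one after the other, so that both drop into the slot behind the gate. Only sweep them with the fingertips: do not pick anything up, and leave the heatsink and the tape roll lying where they are.

Things in the scene. Friction and masses are not known exactly. Their poses are not given: they have to be found in the camera images.
- tray: sorting tray fixed to the desk: a solid grey deck 175 mm deep (x) and 300 mm wide (y), its flat top 44 mm above the desk, open at the near side, with 4 mm wide rims 6 mm high above the deck along both sides. Along the far edge (+x) stands a 6 mm thick aluminium wall, 18 mm high above the deck, with one gate in its middle. Behind the gate is the slot. The origin is under the centre of the deck at desk level; x points from the near side to the gate, y to the left, z up
- gate (a point): middle of the gate, at deck height on the deck's far edge, in line with the near face of the wall (87.5 mm ahead of the tray's origin). The gate is 32 mm wide with rounded jambs and has no sill: the deck ends at this point, so a cell whose centre is pushed past it tips and falls into the slot. Axes as the tray's
- slot (a point): middle of the slot's floor, 4 mm above the desk and 40 mm below the deck. The slot is an open trough 46 mm long in x (52 mm in the gate's opening) and 76 mm in y; it has a 45 degree chute plate that runs from 18 mm below the deck's edge down to the floor 22 mm out and leads the cells away from the gate, and walls 44 mm high above the desk at its back and ends. Axes as the tray's
- cell_a: first stack of three coin cells taped together, a loose plain steel disc 20 mm in diameter and 9 mm high, 20 g (mass varies somewhat), lying flat on the tray's deck at the start; the origin is the centre of its underside
- cell_b: second, identical stack of three coin cells taped together, a loose plain steel disc 20 mm in diameter and 9 mm high, 20 g (mass varies somewhat), lying flat on the tray's deck at the start; the origin is the centre of its underside
- heatsink: loose finned aluminium heatsink 40 x 40 x 20 mm, 60 g, on the deck; stays where it is (12 mm of shift is allowed). Origin: centre of its underside
- tape_roll: loose small roll of adhesive tape, 49 mm in diameter and 12 mm high, 60 g, on the deck; stays where it is (12 mm of shift is allowed). Origin: centre of its underside. Cells, heatsink and roll lie in four spots that change places from run to run: two spots 130 mm before the wall and 70 mm left or right of its middle line, two 45 mm before the wall and 95 mm left or right, each within about 6 mm

How it is judged:
By the outcome, as a careful person would: the job done as asked, in the order asked, and still so for the second after the job is handed in, with the robot touching nothing.
It also fails if it takes over 72 s, if anything falls off the work surface, if the arm or the gripper's body presses on something with over 40 N, if the wrist force passes 120 N, or if a joint passes its speed limit or range.

## Working session

There is one attempt and no reset: what is moved stays moved. The work goes in short steps, Python scripts to look and compute and a tool call to move; the robot and the scene stay as the last step left them, time stands still between calls to the robot, and variables do not carry over. Pictures are saved under pics/ and viewed, at most 10 in all, crops included, and the job is handed in when it is done.

Besides the shell and the picture viewer there is one more tool, called after "Request:" as name(argument=value, ...), one argument or row to a line, values as JSON. play_rows: Moves the arm, as the interface text tells. Its arguments: {"type":"object","properties":{"increments":{"type":"array"},"hand":{"type":"number"},"force":{"type":"number"}},"required":["increments"]}

```bash
mkdir -p pics; python3 - <<'E'
from bench import r
import cv2,numpy as np
o=r.get_obs();print(o['time'],o['eef_pos'],o['tcp_rot'],o['width'])
for c in ['top','scene']:
    im=r.camera(c);cv2.imwrite(f'pics/{c}0.png',im)
    print(c,{k:np.round(v,3).tolist() for k,v in r.camera_info(c).items()})
    for l in ['tray','cell_a','heatsink','tape_roll']:
        print(l,[(round(d['p'],2),np.round(d['point'],4).tolist()) for d in r.boxes_of(c,l)][:4])
E
```

```text
0.0 [0.21109371 0.69272885 0.23016414] [-9.11925243e-05  1.47296330e-01  9.89091798e-01 -1.09429513e-03] 0.999783231394368
top {'vertical_fov': 46.571, 'cx': 319.542, 'cy': 234.992, 'world_to_cam': [[0.003, -1.0, -0.004, 0.17], [0.996, 0.002, 0.094, -0.561], [-0.094, -0.005, 0.996, -0.871], [0.0, 0.0, 0.0, 1.0]]}
tray [(0.62, [0.5711, 0.1682, 0.0431])]
cell_a [(0.69, [0.5012, 0.1156, 0.0513]), (0.63, [0.6188, 0.2517, 0.0568])]
heatsink []
tape_roll [(0.65, [0.5462, 0.2528, 0.058]), (0.29, [0.5708, 0.0741, 0.0481]), (0.26, [0.6169, 0.251, 0.0605])]
scene {'vertical_fov': 43.274, 'cx': 313.066, 'cy': 238.932, 'world_to_cam': [[-0.839, -0.544, 0.004, 0.557], [0.417, -0.639, 0.646, -0.188], [-0.349, 0.544, 0.763, -0.781], [0.0, 0.0, 0.0, 1.0]]}
tray []
cell_a [(0.76, [0.4923, 0.1246, 0.0513]), (0.56, [0.6173, 0.2555, 0.0525])]
heatsink [(0.65, [0.5659, 0.0722, 0.0569])]
tape_roll [(0.78, [0.5394, 0.2525, 0.0559])]
```

View pics/top0.png

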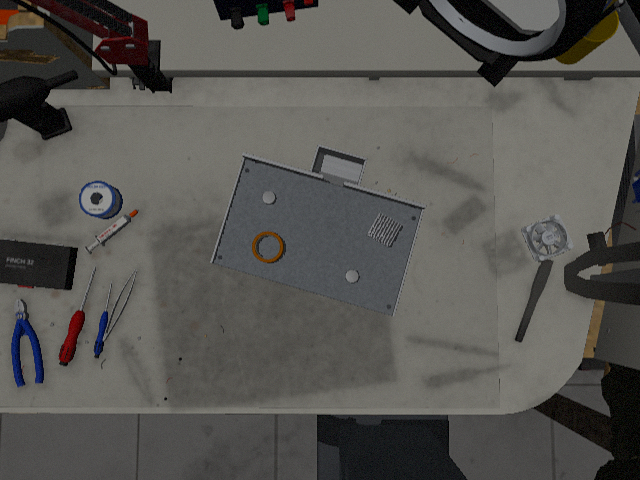

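View pics/scene0.png

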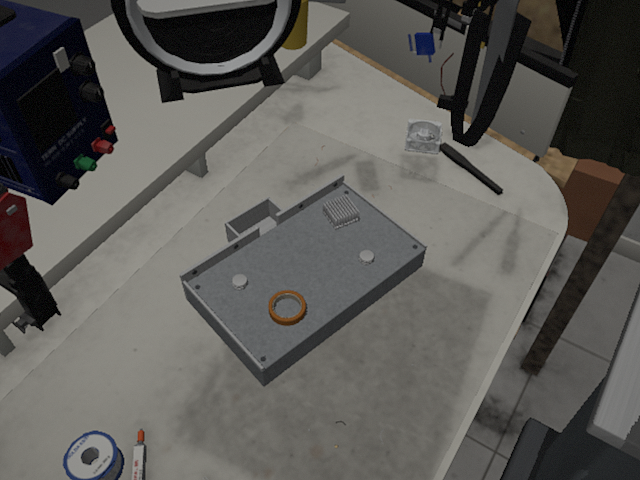

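The top view shows one cell near-right at (352,276) and the other far-left at (269,198). The tape roll is near-left at (268,247), the heatsink far-right at (385,230), and the gate at about (340,180). Next I'll refine the tray pose and the cell positions.

```bash
cat > h.py <<'E'
from bench import r
import numpy as np,cv2
def pl(c,uv,z):
    i=r.camera_info(c);f=240/np.tan(np.radians(i['vertical_fov']/2));M=np.array(i['world_to_cam'])
    R,t=M[:3,:3],M[:3,3];o=-R.T@t
    uv=np.atleast_2d(uv);d=np.c_[(uv[:,0]-i['cx'])/f,-(uv[:,1]-i['cy'])/f,-np.ones(len(uv))]@R
    return (o+d*((z-o[2])/d[:,2])[:,None])[:,:2]
def cells(c,l='cell_a'):
    out=[]
    for d in r.regions_of(c,l):
        v,u=np.nonzero(d['pixels']);out.append((round(d['p'],2),len(u),[round(u.mean(),1),round(v.mean(),1)],np.round(pl(c,[u.mean(),v.mean()],.051)[0],4).tolist()))
    return out
E
python3 - <<'E'
from h import *
for c in ['top','scene']:
    r.camera(c)
    for l in ['cell_a','heatsink','tape_roll']: print(c,l,cells(c,l)[:3])
im=cv2.imread('pics/top0.png')[135:330,200:440];cv2.imwrite('pics/c1.png',cv2.resize(im,None,fx=3,fy=3,interpolation=cv2.INTER_CUBIC))
im=cv2.imread('pics/scene0.png')[165:390,175:435];cv2.imwrite('pics/c2.png',cv2.resize(im,None,fx=2.5,fy=2.5,interpolation=cv2.INTER_CUBIC))
E
```

```text
top cell_a [(0.44, 139, [np.float64(351.4), np.float64(275.5)], [0.4952, 0.1217])]
top heatsink [(0.6, 620, [np.float64(383.4), np.float64(228.9)], [0.5681, 0.0713])]
top tape_roll [(0.79, 325, [np.float64(267.1), np.float64(245.9)], [0.5411, 0.2534])]
scene cell_a [(0.71, 158, [np.float64(366.1), np.float64(256.3)], [0.4971, 0.1201]), (0.5, 181, [np.float64(239.8), np.float64(280.9)], [0.6196, 0.251])]
scene heatsink [(0.95, 829, [np.float64(341.2), np.float64(211.6)], [0.5707, 0.0658])]
scene tape_roll []
```

View pics/c1.png

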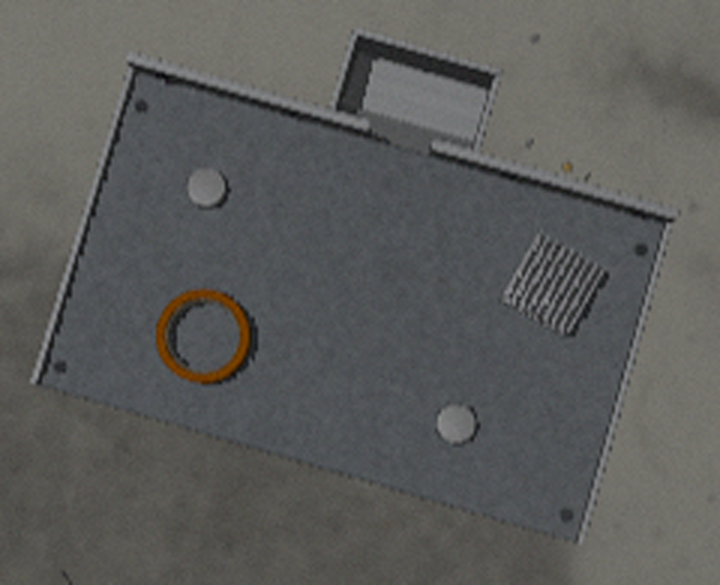

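View pics/c2.png

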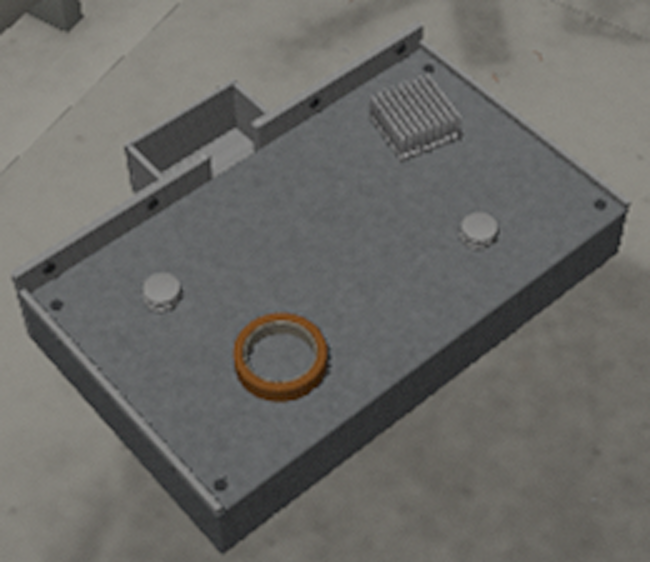

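The crops give the four deck screws, the near corners and the gate jambs. I'll fit the tray pose from those.

```bash
python3 - <<'E'
from h import *
S1=np.array([[141,106],[640,249],[566,515],[60,367]])/3+[200,135]
S2=np.array([[56,305],[429,68],[599,204],[221,485]])/2.5+[175,165]
N1=np.array([[36,384],[580,541]])/3+[200,135]
J1=np.array([[367,124],[434,148]])/3+[200,135]
J2=np.array([[212,180],[258,152]])/2.5+[175,165]
P={}
for c,s in (('top',S1),('scene',S2)):
    w=pl(c,s,.044);P[c]=w;v=(w[0]-w[1])+(w[3]-w[2]);u=(w[0]-w[3])+(w[1]-w[2])
    print(c,w.mean(0),np.degrees(np.arctan2(-v[0],v[1])),np.degrees(np.arctan2(u[1],u[0])),np.linalg.norm(v)/2,np.linalg.norm(u)/2)
n=pl('top',N1,.049);print('near',n,n.mean(0),np.linalg.norm(n[0]-n[1]))
print('gate',pl('top',J1,.062).mean(0),pl('scene',J2,.044).mean(0))
O=(P['top'].mean(0)+P['scene'].mean(0))/2
a=np.radians(-16.9);x=np.array([np.cos(a),np.sin(a)]);y=np.array([-x[1],x[0]])
A1=np.array([[207,187],[456,424]])/3+[200,135];A2=np.array([[162,288],[479,227]])/2.5+[175,165]
T=lambda p:np.round(((p-O)@np.c_[x,y])*1000,1)
for k,w in dict(cells_top=pl('top',A1,.053),cells_sc=pl('scene',A2,.053),gt=pl('top',J1,.062),gs=pl('scene',J2,.044),near=n,tape=[[.5411,.2534]],heat=[[.5707,.0658]],start=[[.2111,.6927]]).items(): print(k,T(np.array(w)).tolist())
print(O)
E
```

```text
top [0.55481831 0.17551584] -16.079449004922875 -16.169997806536042 0.27543790168473187 0.14502841796571742
scene [0.55717791 0.17384196] -16.004566528130308 -16.201946812772466 0.27683946801186887 0.14492799621779504
near [[0.51419886 0.33952919]
 [0.4338482  0.05682031]] [0.47402353 0.19817475] 0.2939056630694972
gate [0.64310758 0.14978622] [0.64214694 0.15195053]
cells_top [[36.7, 91.0], [-43.8, -69.6]]
cells_sc [[38.3, 91.5], [-41.3, -69.4]]
gt [[91.5, 20.0], [89.6, -17.0]]
gs [[89.1, 20.3], [89.0, -13.7]]
near [[-87.9, 145.6], [-82.6, -148.3]]
tape [[-37.1, 71.0]]
heat [[45.7, -99.9]]
start [[-480.6, 395.4]]
[0.55599811 0.1746789 ]
```

Request:
play_rows(
  increments=[
    [-27,-14.8,0,-0.015],
    [-27,-14.8,0,0],
    [-27,-14.8,0,0],
    [-27,-14.8,0,0],
    [-27,-14.8,0,0],
    [-27,-14.8,0,0],
    [-27,-14.8,0,0],
    [-27,-14.8,0,0],
    [-27,-14.8,0,0],
    [-27,-14.8,0,0],
    [-27,-14.8,0,0],
    [-27,-14.8,0,0],
    [-27,-14.8,0,0],
    [-27,-14.8,0,0],
    [-27,-14.8,0,0],
    [-27,-14.8,0,0],
    [-27,-14.8,0,0],
    [-27,-14.8,0,0],
    [-27,-14.8,0,0],
    [0,0,0,0],
  ],
  hand=0.14,
)

```text
time: 2.57
eef_pos: [0.6321, 0.2722, 0.2318]
tcp_rot: [0.003, 0.145, 0.989, -0.002]
ft_force: [1.2, -1.8, -0.5]
width: 0.138
finger_force: 0.0
```

```bash
cat >> h.py <<'E'
O=np.array([.5560,.1747]);a=np.radians(-16.1);X=np.array([[np.cos(a),-np.sin(a)],[np.sin(a),np.cos(a)]])
tray=lambda p:np.round((np.array(p)[...,:2]-O)@X*1000,1)
def st():
    o=r.get_obs();w,x,y,z=o['tcp_rot'];th=2*np.arctan2(y,x)
    print('t',round(o['time'],2),'tray',tray(o['eef_pos']),'z',np.round(o['eef_pos'][2]*1000,1),'toolx_deg_in_tray',round(np.degrees(th)+16.1,1),'tilt',round(float(np.hypot(w,z)),4),'q',np.round(o['qpos'],2),'F',np.round(o['ft_force'],1),'w',round(o['width'],3))
def look(c):
    r.camera(c)
    for k in cells(c): print(c,k[0],k[1],tray(k[3]))
E
python3 -c "
from h import *
st()"
```

```text
t 2.57 tray [ 46.1 114.8] z 231.8 toolx_deg_in_tray 179.4 tilt 0.0036 q [-0.53  0.54  0.09  1.7  -0.05  0.9   0.85] F [ 1.2 -1.8 -0.5] w 0.138
```

Request:
play_rows(
  increments=[
    [0,0,9,0.12],
    [0,0,9,0.12],
    [0,0,9,0.12],
    [0,0,9,0.12],
    [0,0,9,0.12],
    [0,0,9,0.12],
    [0,0,9,0.12],
    [0,0,9,0.12],
    [0,0,9,0.12],
    [0,0,9,0.12],
    [0,0,9,0.12],
    [0,0,9,0.12],
    [0,0,9,0.12],
    [5,-7.5,0,0],
    [0,0,0,0],
    [0,0,0,0],
  ],
)

```text
time: 3.9
eef_pos: [0.6196, 0.2893, 0.1146]
tcp_rot: [-0.0, 0.794, 0.607, 0.0]
ft_force: [0.5, -0.3, -0.2]
width: 0.14
finger_force: 0.0
```

```bash
python3 -c "
from h import *
st();look('scene')
cv2.imwrite('pics/s1.png',r.camera('scene'))"
```

```text
t 3.9 tray [ 29.3 127.7] z 114.6 toolx_deg_in_tray 90.9 tilt 0.0005 q [-0.8   0.72  0.45  1.8  -0.45  0.73 -0.36] F [ 0.5 -0.3 -0.2] w 0.14
scene 0.69 166 [39.7 90.9]
scene 0.52 175 [-42.3 -68.4]
```

View pics/s1.png

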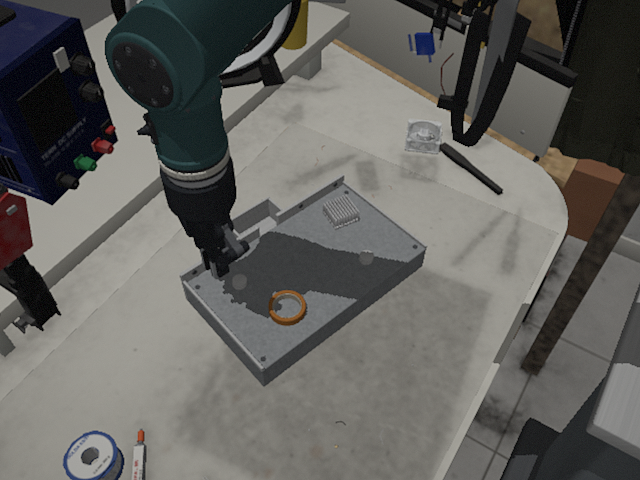

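The fingertips hang left of the far-left cell, which is at pixel (240,282). I'll line up in x and lower behind it.

Request:
play_rows(
  increments=[
    [-2,4.5,0,0.015],
    [-2,5,0,0],
    [0,0,9.5,0],
    [0,0,9.5,0],
    [0,0,9.5,0],
    [0,0,9.5,0],
    [0,0,9.5,0],
    [0,0,9.5,0],
    [0,0,5,0],
    [0,0,3,0],
    [0,0,1,0],
    [0,0,0,0],
    [0,0,0,0],
    [0,0,0,0],
  ],
)

```text
time: 5.22
eef_pos: [0.6286, 0.2813, 0.0489]
tcp_rot: [0.0, 0.8, 0.6, 0.001]
ft_force: [0.2, -0.3, 0.1]
width: 0.144
finger_force: 0.0
```

```bash
python3 -c "
from h import *
st();look('scene')
im=r.camera('scene')[215:335,165:325];cv2.imwrite('pics/s2.png',cv2.resize(im,None,fx=4,fy=4))"
```

```text
t 5.22 tray [ 40.2 122.6] z 48.9 toolx_deg_in_tray 89.8 tilt 0.0005 q [-0.75  0.81  0.4   1.81 -0.5   0.63 -0.33] F [ 0.2 -0.3  0.1] w 0.144
scene 0.73 158 [-42.3 -68.9]
scene 0.59 24424 [-9.8 18.8]
```

View pics/s2.png

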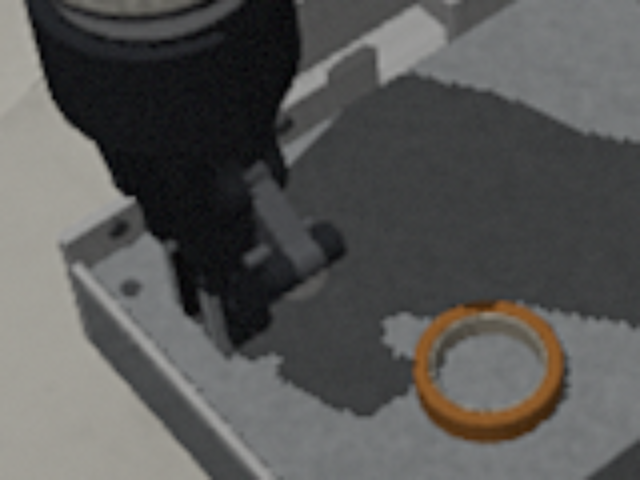

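The cell is just showing at crop pixel (310,285), directly in front of the fingers. I'll sweep it toward the midline.

Request:
play_rows(
  increments=[
    [0,0,1.5,0],
    [-4,0,0,0],
    [-4,0,0,0],
    [-4,0,0,0],
    [-4,0,0,0],
    [-4,0,0,0],
    [-4,0,0,0],
    [-4,0,0,0],
    [-4,0,0,0],
    [-4,0,0,0],
    [-4,0,0,0],
    [-4,0,0,0],
    [-4,0,0,0],
    [-4,0,0,0],
    [-4,0,0,0],
    [-4,0,0,0],
    [-4,0,0,0],
    [-4,0,0,0],
    [-4,0,0,0],
    [-4,0,0,0],
  ],
)

```text
time: 7.03
eef_pos: [0.6067, 0.2079, 0.0468]
tcp_rot: [-0.0, 0.8, 0.6, 0.0]
ft_force: [-0.0, -0.7, -0.5]
width: 0.145
finger_force: 0.0
```

```bash
python3 -c "
from h import *
st();look('scene');look('top')"
```

```text
t 7.03 tray [39.5 46. ] z 46.8 toolx_deg_in_tray 89.8 tilt 0.0 q [-0.65  0.76  0.37  1.92 -0.5   0.55 -0.22] F [-0.  -0.7 -0.5] w 0.145
scene 0.55 148 [-42.2 -68.4]
scene 0.19 23849 [-12.3  26.1]
```

Request:
play_rows(
  increments=[
    [-4,0,0,0],
    [-4,0,0,0],
    [-4,0,0,0],
    [-4,0,0,0],
    [-4,0,0,0],
    [-4,0,0,0],
    [-2,0,0,0],
    [-1,0,0,0],
    [0,0,0,0],
    [3,0,0,0],
    [4,0,0,0],
    [10,0,0,0],
    [15,0,0,0],
    [10,0,-10,0],
    [0,0,-15,0],
    [0,0,-15,0],
    [0,0,-10,0],
    [0,0,0,0],
    [0,0,0,0],
  ],
)

```text
time: 8.82
eef_pos: [0.6114, 0.2238, 0.0972]
tcp_rot: [0.0, 0.8, 0.6, 0.001]
ft_force: [-0.1, 0.1, 0.4]
width: 0.14
finger_force: 0.0
```

```bash
python3 -c "
from h import *
st();look('scene');look('top')"
```

```text
t 8.82 tray [39.6 62.6] z 97.2 toolx_deg_in_tray 89.8 tilt 0.0007 q [-0.71  0.71  0.43  1.88 -0.46  0.65 -0.28] F [-0.1  0.1  0.4] w 0.14
scene 0.62 214 [-41.4 -69.5]
scene 0.62 197 [39.2 -2. ]
top 0.57 140 [-42.  -67.2]
top 0.46 133 [38.3  0.3]
```

Cell is at (39,−1) in the tray frame, so it's on the midline. Next I turn back, go behind it, and look before the gate push.

Request:
play_rows(
  increments=[
    [0,0,0,-0.121],
    [0,0,0,-0.121],
    [0,0,0,-0.121],
    [0,0,0,-0.121],
    [0,0,0,-0.121],
    [0,0,0,-0.121],
    [0,0,0,-0.121],
    [0,0,0,-0.121],
    [0,0,0,-0.121],
    [0,0,0,-0.121],
    [0,0,0,-0.121],
    [0,0,0,-0.121],
    [0,0,0,-0.122],
    [11,-20,0,0],
    [11,-20,0,0],
    [11,-22,0,0],
    [0,0,0,0],
    [0,0,0,0],
    [0,0,0,0],
  ],
)

```text
time: 10.6
eef_pos: [0.5625, 0.1726, 0.0966]
tcp_rot: [0.0, 0.141, 0.99, 0.0]
ft_force: [0.6, 1.0, -0.4]
width: 0.139
finger_force: 0.0
```

```bash
python3 -c "
from h import *
st()"
```

```text
t 10.6 tray [ 6.9 -0.2] z 96.6 toolx_deg_in_tray 179.9 tilt 0.0004 q [-0.37  0.6  -0.01  2.01  0.01  0.52  0.91] F [ 0.6  1.  -0.4] w 0.139
```

Request:
play_rows(
  increments=[
    [0,0,12,0],
    [0,0,12,0],
    [0,0,12,0],
    [0,0.5,9,0],
    [0,0,4.5,0],
    [0,0,0,0],
    [-4,0,0,0],
    [-4,0,0,0],
    [-4,0,0,0],
    [-4,0,0,0],
    [-4,0,0,0],
    [-4,0,0,0],
    [-4,0,0,0],
    [-4,0,0,0],
    [-4,0,0,0],
    [-4,0,0,0],
    [-4,0,0,0],
    [-3,0,0,0],
    [-2,0,0,0],
    [0,0,0,0],
  ],
)

```text
time: 12.27
eef_pos: [0.61, 0.1589, 0.0473]
tcp_rot: [0.0, 0.141, 0.99, 0.0]
ft_force: [-0.7, -0.5, -0.7]
width: 0.139
finger_force: 0.0
```

```bash
python3 -c "
from h import *
st();look('scene')
im=r.camera('scene')[165:325,165:365];cv2.imwrite('pics/s3.png',cv2.resize(im,None,fx=4,fy=3.75))"
```

```text
t 12.27 tray [56.2 -0.2] z 47.3 toolx_deg_in_tray 179.9 tilt 0.0004 q [-0.32  0.71 -0.01  1.93  0.02  0.49  0.95] F [-0.7 -0.5 -0.7] w 0.139
scene 0.76 172 [-41.7 -68.7]
```

View pics/s3.png

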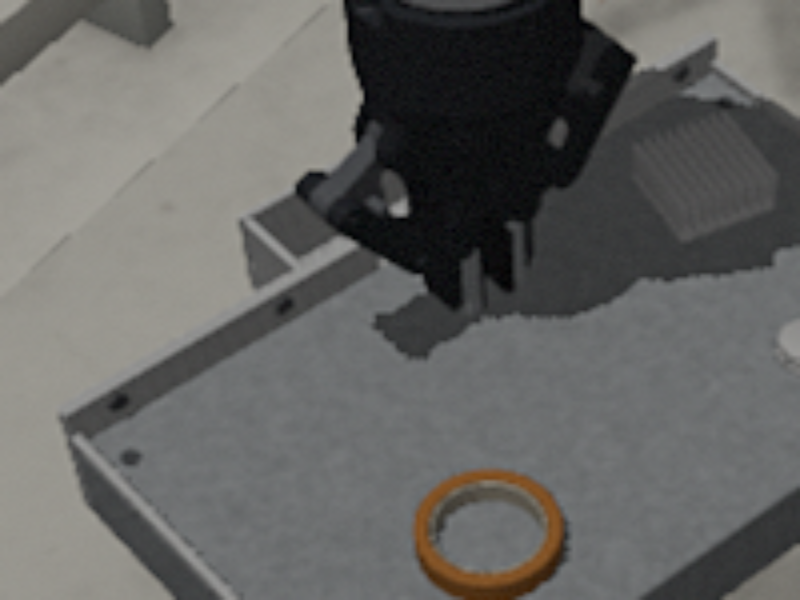

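Gripper sits on the midline and both fingertips are on the deck at crop (475,295). The cell is hidden behind them. Continuing to the gate.

Request:
play_rows(
  increments=[
    [-4,0.3,0,0],
    [-4,0,0,0],
    [-4,0,0,0],
    [-4,0,0,0],
    [-2,0,0,0],
    [0,0,0,0],
    [0,0,0,0],
  ],
)

```text
time: 13.0
eef_pos: [0.6268, 0.1543, 0.0473]
tcp_rot: [0.0, 0.141, 0.99, -0.0]
ft_force: [0.1, -0.0, -0.4]
width: 0.145
finger_force: 0.0
```

```bash
python3 -c "
from h import *
st();look('scene');look('top')"
```

```text
t 13.0 tray [73.7  0. ] z 47.3 toolx_deg_in_tray 179.9 tilt 0.0 q [-0.3   0.73 -0.01  1.9   0.02  0.52  0.96] F [ 0.1 -0.  -0.4] w 0.145
scene 0.47 182 [-42.1 -68.5]
```

Request:
play_rows(
  increments=[
    [-2,0,0,0],
    [0,0,0,0],
    [0,0,0,0],
    [10,0,0,0],
    [15,0,0,0],
    [15,0,-10,0],
    [15,0,-20,0],
    [15,0,-20,0],
    [15,-5,0,0],
    [20,-15,0,0],
    [0,0,0,0],
    [0,0,0,0],
  ],
)

```text
time: 14.2
eef_pos: [0.5197, 0.1634, 0.0974]
tcp_rot: [-0.001, 0.14, 0.99, -0.001]
ft_force: [1.0, 0.1, 0.4]
width: 0.138
finger_force: 0.0
```

```bash
python3 -c "
from h import *
st();look('scene');look('top')
im=r.camera('scene');t=r.camera('top')
cv2.imwrite('pics/s4.png',np.hstack([cv2.resize(im[165:325,165:325],(400,400)),cv2.resize(t[140:280,270:410],(400,400))]))"
```

```text
t 14.2 tray [-31.7 -20.9] z 97.4 toolx_deg_in_tray 180.0 tilt 0.0011 q [-0.38  0.57 -0.01  2.11  0.01  0.47  0.89] F [1.  0.1 0.4] w 0.138
scene 0.49 175 [-42.4 -68.7]
top 0.59 106 [123.3   0.3]
```

View pics/s4.png

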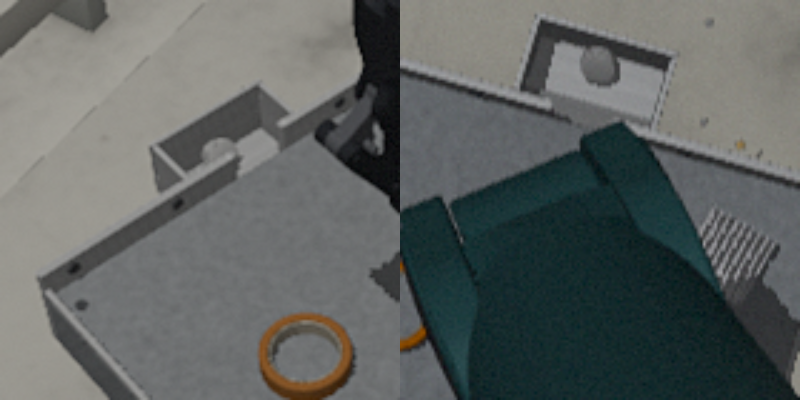

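First cell is in the slot, at right-half pixel (600,65). Now the second cell, which is at (−42,−69).

Request:
play_rows(
  increments=[
    [0,0,0,0.12],
    [0,0,0,0.12],
    [0,0,0,0.12],
    [0,0,0,0.12],
    [0,0,0,0.12],
    [0,0,0,0.12],
    [0,0,0,0.12],
    [0,0,0,0.12],
    [0,0,0,0.12],
    [0,0,0,0.12],
    [0,0,0,0.12],
    [0,0,0,0.12],
    [0,0,0,0.131],
    [-20,-6,0,0],
    [-20,-6,0,0],
    [-20,-1,0,0],
    [-20,0,0,0],
    [0,0,0,0],
    [0,0,0,0],
    [0,0,0,0],
  ],
)

```text
time: 16.17
eef_pos: [0.4887, 0.0912, 0.0973]
tcp_rot: [0.0, 0.798, 0.603, 0.0]
ft_force: [0.2, 0.8, 0.2]
width: 0.137
finger_force: 0.0
```

```bash
python3 -c "
from h import *
st();look('scene');look('top')"
```

```text
t 16.17 tray [-41.5 -98.9] z 97.3 toolx_deg_in_tray 90.3 tilt 0.0005 q [-0.56  0.56  0.38  2.23 -0.5   0.43 -0.05] F [0.2 0.8 0.2] w 0.137
scene 0.7 196 [-42.1 -69.1]
scene 0.58 26434 [-3.4 26.4]
scene 0.42 89 [112.4  16.4]
top 0.65 80 [-44.1 -64.4]
top 0.48 119 [123.9   1.2]
```

Request:
play_rows(
  increments=[
    [0,-0.5,12,0],
    [0,0,12,0],
    [0,0,12,0],
    [0,0,9,0],
    [0,0,5,0],
    [0,0,0,0],
    [4,0,0,0],
    [4,0,0,0],
    [4,0,0,0],
    [4,0,0,0],
    [4,0,0,0],
    [4,0,0,0],
    [4,0,0,0],
    [4,0,0,0],
    [4,0,0,0],
    [4,0,0,0],
    [4,0,0,0],
    [4,0,0,0],
    [4,0,0,0],
    [4,0,0,0],
  ],
)

```text
time: 18.03
eef_pos: [0.5027, 0.1448, 0.0473]
tcp_rot: [-0.0, 0.798, 0.603, -0.0]
ft_force: [-0.1, -0.2, 0.9]
width: 0.141
finger_force: 0.2
```

Request:
play_rows(
  increments=[
    [4,0,0,0],
    [4,0,0,0],
    [4,0,0,0],
    [4,0,0,0],
    [4,0,0,0],
    [2,0,0,0],
    [1,0,0,0],
    [0,0,0,0],
    [-3,0,0,0],
    [-4,0,0,0],
    [-10,0,0,0],
    [-15,0,0,0],
    [-10,0,-10,0],
    [0,0,-15,0],
    [0,0,-15,0],
    [0,0,-10,0],
    [0,0,0,0],
    [0,0,0,0],
  ],
)

```text
time: 19.53
eef_pos: [0.4977, 0.1261, 0.098]
tcp_rot: [0.0, 0.798, 0.603, 0.001]
ft_force: [0.8, -0.6, 0.3]
width: 0.142
finger_force: 0.0
```

```bash
python3 -c "
from h import *
st();look('scene');look('top')"
```

```text
t 19.53 tray [-42.5 -62.9] z 98.0 toolx_deg_in_tray 90.3 tilt 0.0007 q [-0.63  0.58  0.41  2.19 -0.5   0.46 -0.1 ] F [ 0.8 -0.6  0.3] w 0.142
scene 0.54 85 [111.8  16.8]
scene 0.53 146 [-42.9  -1.9]
top 0.67 135 [123.8   0.5]
top 0.49 115 [-44.7  -0.7]
```

Request:
play_rows(
  increments=[
    [0,0,0,-0.121],
    [0,0,0,-0.121],
    [0,0,0,-0.121],
    [0,0,0,-0.121],
    [0,0,0,-0.121],
    [0,0,0,-0.121],
    [0,0,0,-0.121],
    [0,0,0,-0.121],
    [0,0,0,-0.121],
    [0,0,0,-0.121],
    [0,0,0,-0.121],
    [0,0,0,-0.121],
    [0,0,0,-0.113],
    [11,20,0,0],
    [11,20,0,0],
    [10,22,0,0],
    [0,0,0,0],
    [0,0,0,0],
    [0,0,0,0],
  ],
)

```text
time: 21.32
eef_pos: [0.4836, 0.1941, 0.0968]
tcp_rot: [-0.0, 0.14, 0.99, -0.001]
ft_force: [-0.9, -0.1, -0.2]
width: 0.138
finger_force: 0.0
```

```bash
python3 -c "
from h import *
st();look('scene')"
```

```text
t 21.32 tray [-75.   -1.5] z 96.8 toolx_deg_in_tray 180.0 tilt 0.0007 q [-0.47  0.55  0.    2.16 -0.    0.43  0.82] F [-0.9 -0.1 -0.2] w 0.138
scene 0.67 141 [-42.2  -2.1]
```

Request:
play_rows(
  increments=[
    [0,0,12,0],
    [0,0,12,0],
    [0,0,12,0],
    [0,0,9,0],
    [0,0,4.5,0],
    [0,0,0,0],
    [-4,0,0,0],
    [-4,0,0,0],
    [-4,0,0,0],
    [-4,0,0,0],
    [-4,0,0,0],
    [-4,0.2,0,0],
    [-4,0.2,0,0],
    [-4,0.2,0,0],
    [-4,0.2,0,0],
    [-4,0.2,0,0],
    [-4,0.2,0,0],
    [-4,0.2,0,0],
    [-4,0.2,0,0],
    [-4,0,0,0],
  ],
)

```text
time: 23.08
eef_pos: [0.5385, 0.1805, 0.0478]
tcp_rot: [-0.0, 0.14, 0.99, 0.0]
ft_force: [0.5, 0.2, 1.1]
width: 0.14
finger_force: 0.3
```

Request:
play_rows(
  increments=[
    [-4,0,0,0],
    [-4,0,0,0],
    [-4,0,0,0],
    [-4,0,0,0],
    [-4,0,0,0],
    [-4,0,0,0],
    [-4,0,0,0],
    [-4,0,0,0],
    [-4,0,0,0],
    [-4,0,0,0],
    [-4,0,0,0],
    [-4,0,0,0],
    [-4,0,0,0],
    [-4,0,0,0],
    [-4,0,0,0],
    [-4,0,0,0],
    [0,0,0,0],
    [0,0,0,0],
  ],
)

```text
time: 24.58
eef_pos: [0.6001, 0.1626, 0.0478]
tcp_rot: [0.0, 0.141, 0.99, 0.0]
ft_force: [-0.8, 0.7, 0.5]
width: 0.137
finger_force: 0.0
```

```bash
python3 -c "
from h import *
st();look('scene');look('top')"
```

```text
t 24.58 tray [45.7  0.6] z 47.8 toolx_deg_in_tray 179.9 tilt 0.0002 q [-0.33  0.71 -0.02  1.95  0.02  0.48  0.93] F [-0.8  0.7  0.5] w 0.137
```

Request:
play_rows(
  increments=[
    [-4,-0.3,0,0],
    [-4,0,0,0],
    [-4,0,0,0],
    [-4,0,0,0],
    [-4,0,0,0],
    [-4,0,0,0],
    [-4,0,0,0],
    [-2,0,0,0],
    [0,0,0,0],
    [0,0,0,0],
    [10,0,0,0],
    [15,0,0,0],
    [15,0,-10,0],
    [15,0,-20,0],
    [15,0,-20,0],
    [15,0,-20,0],
    [15,0,-20,0],
    [15,0,-10,0],
    [0,0,0,0],
    [0,0,0,0],
  ],
)

```text
time: 26.45
eef_pos: [0.5168, 0.1868, 0.1483]
tcp_rot: [0.0, 0.139, 0.99, 0.0]
ft_force: [1.1, 1.0, 0.1]
width: 0.141
finger_force: 0.0
```

```bash
python3 -c "
from h import *
st();look('scene');look('top')
for l in ['heatsink','tape_roll']: print(l,[tray(k[3]) for k in cells('scene',l)],[tray(k[3]) for k in cells('top',l)])
im=r.camera('scene');t=r.camera('top')
cv2.imwrite('pics/s5.png',np.hstack([cv2.resize(im[165:365,165:365],(400,400)),cv2.resize(t[140:280,270:410],(400,400))]))"
```

```text
t 26.45 tray [-41.    0.7] z 148.3 toolx_deg_in_tray 180.1 tilt 0.0003 q [-0.42  0.49 -0.01  2.07  0.01  0.58  0.85] F [1.1 1.  0.1] w 0.141
top 0.42 59 [122.9  -2.2]
heatsink [array([  28.9, -110.1])] [array([ 39.5, -95.7]), array([107.4,  -0.6])]
tape_roll [array([-35. ,  69.3])] [array([ 40.6, -95.8])]
```

View pics/s5.png

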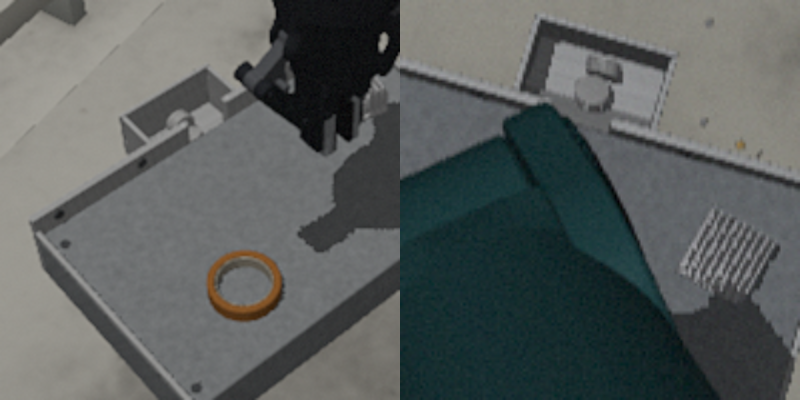

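Two cells show in the slot: one standing at right-half pixel (605,68), one on the chute at (593,95). The tape roll and heatsink haven't moved. I'll clear the arm and take a close look to check that it's at rest.

Request:
play_rows(
  increments=[
    [0,20,-10,0],
    [0,30,-10,0],
    [0,30,-10,0],
    [0,30,-10,0],
    [0,30,-10,0],
    [0,30,-10,0],
    [0,30,0,0],
    [0,30,0,0],
    [0,0,0,0],
    [0,0,0,0],
    [0,0,0,0],
  ],
)

```text
time: 27.87
eef_pos: [0.5816, 0.406, 0.2071]
tcp_rot: [-0.0, 0.141, 0.99, -0.001]
ft_force: [0.6, -0.3, -0.3]
width: 0.139
finger_force: 0.0
```

```bash
python3 -c "
from h import *
st();look('top')
im=r.camera('scene');t=r.camera('top')
print(tray(pl('top',[337.5,173.3],.02)))
for l in ['heatsink','tape_roll']: print(l,[(k[0],tray(k[3])) for k in cells('top',l)])
cv2.imwrite('pics/s6.png',np.hstack([cv2.resize(im[195:255,215:285],(400,343),interpolation=2),cv2.resize(t[140:200,305:375],(400,343),interpolation=2)]))"
```

```text
t 27.87 tray [-39.5 229.3] z 207.1 toolx_deg_in_tray 179.9 tilt 0.0011 q [-0.67  0.6  -0.    1.66  0.    0.88  0.61] F [ 0.6 -0.3 -0.3] w 0.139
top 0.67 127 [107.   -0.8]
top 0.51 87 [122.9  -2.8]
[[111.7  -1.4]]
heatsink [(0.96, array([ 40. , -95.9]))]
tape_roll [(0.88, array([-35.2,  70.5]))]
```

View pics/s6.png

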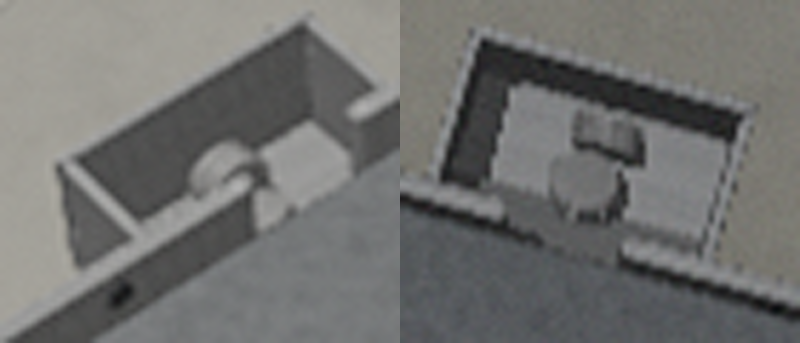

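```bash
python3 -c "
from bench import r
print(r.job_done())"
```

```text
the job is handed in; nothing more can be done
None
```

I swept both coin-cell stacks through the gate one after the other; both lie in the slot, the heatsink and tape roll have not moved, and I handed the job in at about 28 s (no verdict was reported back).

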